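Let the mill balls down through the slide gate

ROBOT

A 7-joint arm with a two-finger parallel gripper is mounted at the origin on a cart in front of the work surface, level with it; the furniture and walls round the work are solid. World frame = base frame: x ahead of the robot, y to its left, z up, the work surface at z = 0. Lengths are in m, angles in degrees, forces in N, time in s.
With the tool pointing down it reaches from about 0.4 to 0.75 m from the base axis. Payload 19.5 kg.
Tool frame: the origin (TCP) lies on the centre line of the jaws, within the pads' length; the fingertips stand 14 mm ahead of it and the grasp point (between the pads) lies 5 mm behind it (arm.tip_extent is the z of the fingertips in the tool frame, in m); z points along the fingers, y is the direction in which the jaws open and shut (so a half turn about z gives the same grasp; the last joint's range is limited). The gripper opens to 85 mm and grips with 20 to 120 N. Pads are 22 mm wide; open, the fingers measure 114 mm over their backs; the gripper's body (76 mm by 85 mm) begins 54 mm behind the grasp point. The pads swing forward as they close: fully open they stand 13 mm farther back than shut.
Start: joints at [-72.92, 40.479, -1.581, 85.061, 1.261, 54.483, -4.326], TCP at [0.192, 0.542, 0.245] pointing down, gripper open.
Joint ranges: [-155.06, 155.06], [-18.47, 123.98], [-90, 86.84], [0, 140.48], [-83.41, 263.41], [0, 116], [-161.91, 161.91]. Speed limits (degrees/s): [108.29, 108.29, 147.25, 147.25, 172.46, 172.46, 172.46].

INTERFACE

Orientations are given as [roll, pitch, yaw] about the fixed x, y, z axes, in that order (R = Rz(yaw) Ry(pitch) Rx(roll)).
In Python, from rig import monitor, viewer, arm, nets gives the robot as it stands.
- The arm moves only by the tool jog_arm, never from a script. Its argument "steps" is a list of rows, each a list of 7 numbers: the shift along the tool's x, y, z scaled (see below), then the turn, a rotation vector about the tool's x, y, z scaled (see below), then the gripper's target within -1 to 1 (fully open at 1, half-way at 0, shut at -1). A call has exactly 8 rows; each row is the pose to reach, as a shift and turn from the pose commanded when the call began, along the tool's axes at that moment; what a row does not reach only later rows make up. The controller multiplies each number of a shift by 0.5 m and each number of a turn by 30 degrees. A row lasts 1/8 s, in which the tool goes at most 62.5 mm and 10.7 degrees, less where a joint would pass 70% of its speed; a pose out of reach is approached as far as the arm can. A call with a number of a shift or a turn outside -1 to 1 is refused whole. A call with a gripper value outside its range is refused whole. The fingers move at their own pace and stop on an object; "squeeze" is the grip in N (left out, the last holds). Time passes only in rows, so rows that repeat a pose let the fingers close, or fill a call up. It gives the time, the measured TCP pose, the force and the opening at its end, in the units of the state.
- monitor.get_obs(): the state, without advancing time (a new reading comes with each control period).
- viewer.read_camera(name): name is "scene" or "top"; returns the picture (400x640x3 uint8, red, green, blue); there is no depth.
- viewer.camera_model(name): a dict with "fx", "fy", "cx", "cy" (pixels), "k1" (the pictures are not rectified: a ray, as slopes to the right and down, at radius r is drawn at 1 + k1 r^2 times it, then the intrinsics apply), "extrinsics" (4x4, takes a point from camera to world coordinates). Camera axes: x right, y up, looking along -z (the intrinsics and any distortion apply to the point x, -y, -z); pixel columns grow to the right and rows downward; lengths in m; the calibration is good to about 2 mm. A picture is of the moment at which its call begins. camera_model takes no time and is no camera call.
- arm.finish_job(): hands the job in, once; it reports no verdict.
Trained networks look in the newest picture that a camera, given by its name, has taken for a name from the list of things; names that differ only in an ending like _2 or _b are one class to them, and where a whole thing is asked for, a point or a joint stands for the part that bears it (a point fixed in the world has none). Each returns a list of dicts, best first, with "conf" (0 to 1); they miss things now and then, are a little off and sometimes report something else, mostly with a low value. They report only what shows in the picture. A call takes as long as a camera call.
- nets.boxes_of(target, camera): "centre" ([column, row] in pixels, amid what is visible of it).
- nets.landmark_of(target, camera): "centre" ([column, row] in pixels: a listed point, or the origin of a listed thing).
The state is a dict: "time": time; "joint_pos": joint angles; "qvel": joint speeds; "joint_torque": joint torques, N m; "tool_pos": TCP position; "eef_rot": TCP orientation; "force": force on the tool from outside, world axes, zero at the start; "moment": the same for the moment, N m; "width": finger opening in m.
Only numpy, scipy, OpenCV 4.12 (cv2) and the standard library are available. Lean on these libraries where they do the work, as an engineer would, in place of code of your own. Each camera call takes 0.05 s, during which the arm holds its last target. There are 200 camera calls.

TASK

The washed mill balls have dried in the lidded pan and must come down into the cup under it. Take the lid off and lay it aside on the toolbox, draw the gate knob right out to its stop, and stir the balls with the stick (not with the fingers) until every one has dropped through into the cup. Then push the gate fully home, stand the stick back in its block and put the lid back on the pan so that it lies flat and covers it, leaving the things around undisturbed.

Things in the scene. Friction and masses are not known exactly. Their poses are not given: they have to be found in the camera images.
- mill_pan: fixed round steel pan, 134 mm across its rim, on a square post at its far right. Origin on the cabinet top under the pan's middle; its own -x is the way the gate is drawn out. Pan floor 165 mm up: flat to radius 42 mm, then sloping up 8 mm to radius 61, then a steep wall; rim 203 mm up, inner radius 63 mm. Post top 193 mm up, 94 mm from the middle
- outlet (a point): middle of the square outlet hole, 40 x 40 mm, in the middle of the pan's flat floor, at floor height (165 mm). The gate plate, 4 mm below the floor, closes it; a square spout under it leads down to the cup. Mind the garage wall to the right: its face is at y = -0.396
- gate_knob (a point): middle of the gate's black round pull knob, 31 mm diameter, 27 mm long, on the end of a 9 mm stem; 158 mm up, 117 mm from the pan's middle when home, 165 mm when out, moving along the pan's own x axis. It can be pinched across from above
- gate (a joint): travel of the slide gate: 0 = home (outlet shut), 0.048 m = drawn out to its stop (outlet open). A spring plunger holds it at either end: some 6 to 10 N take it over a bump in the first 14 mm and again in the last 14 mm; between them it slides with 1 to 2 N and stays where it is left
- cup: fixed paper cup caked with gesso, 90 mm across and 83 mm high, standing on a wood block open under the outlet: rim 117 mm up; origin under its middle, 34 mm up
- lid_knob (a point): middle of the black knob of the pan's loose lid: 27 mm diameter, 22 mm high. The lid is a flat steel disc, 150 mm across, 4 mm thick, about 0.14 kg, that just lies on the pan's rim; its underside is 24 mm below this point. z axis = up through the knob
- case_top (a point): point on the flat black top, 199 mm up, of the big toolbox: free for 90 mm all round, a place to lay the lid
- stick_block: fixed wooden block 60 x 60 x 60 mm with one upright bore, 19 mm wide and 50 mm deep, in the middle of its top. Origin under its middle on the cabinet top
- stick_tip (a point): lower end of the stirring stick, a plain round wooden dowel 12 mm in diameter and 165 mm long with rounded ends; it stands in the block's bore at the start, this end 10 mm above the cabinet top. z axis along the stick to its upper end
- stick_grip (a point): point on the stick's axis 128 mm above its lower end and 37 mm below its upper end: a place to hold it from above
- ball0: white alumina mill ball, 17 mm diameter, 10 g; its centre. In the pan at the start, or absent
- ball1: white alumina mill ball, 17 mm diameter, 10 g; its centre. In the pan at the start, or absent
- ball2: white alumina mill ball, 17 mm diameter, 10 g; its centre. In the pan at the start, or absent
- ball3: white alumina mill ball, 17 mm diameter, 10 g; its centre. In the pan at the start, or absent
- ball4: white alumina mill ball, 17 mm diameter, 10 g; its centre. In the pan at the start, or absent
- ball5: white alumina mill ball, 17 mm diameter, 10 g; its centre. In the pan at the start, or absent
- ball6: white alumina mill ball, 17 mm diameter, 10 g; its centre. In the pan at the start, or absent
- ball7: white alumina mill ball, 17 mm diameter, 10 g; its centre. In the pan at the start, or absent
- ball8: white alumina mill ball, 17 mm diameter, 10 g; its centre. In the pan at the start, or absent
- ball9: white alumina mill ball, 17 mm diameter, 10 g; its centre. In the pan at the start, or absent

How it is judged:
By the outcome, as a careful person would: the job done as asked, in the order asked, and still so for the second after the job is handed in, with the robot touching nothing.
Of ball0, ball1, ball2, ball3, ball4, ball5, ball6, ball7, ball8, ball9 only 6 to 10 are there at a start; the rules pass over those that are not, and their reading is None.
At some moment in a run one of lid may be knocked a few centimetres aside while the robot is not near it.
It also fails if it takes over 200 s, if anything falls off the work surface, if the arm or the gripper's body presses on something with over 40 N, if the wrist force passes 120 N, or if a joint passes its speed limit or range.

## Working session

There is one attempt and no reset: what is moved stays moved. The work goes in short steps, Python scripts to look and compute and a tool call to move; the robot and the scene stay as the last step left them, time stands still between calls to the robot, and variables do not carry over. Pictures are saved under pics/ and viewed, on a budget of 14 in all, crops included, one or two more only if the job needs it, and the job is handed in when it is done.

Besides the shell and the picture viewer there is one more tool, called in YAML: its name, and indented under it one key for each argument. jog_arm: Moves the arm, as the interface text tells. Shifts and turns lie within -1 to 1; 1 stands for 0.5 m of shift or 30 degrees of turn. Its arguments: {"type":"object","properties":{"steps":{"type":"array","items":{"type":"array","items":{"type":"number","minimum":-1,"maximum":1}}},"squeeze":{"type":"number"}},"required":["steps"]}

```bash
ls; mkdir -p pics
python3 - <<'E'
from rig import monitor, viewer, arm, nets
import cv2,numpy as np
for c in("scene","top"):
    im=viewer.read_camera(c); cv2.imwrite(f"pics/{c}0.png",im[:,:,::-1])
    m=viewer.camera_model(c); print(c,{k:(np.round(v,3).tolist()) for k,v in m.items()})
    for t in("mill_pan","outlet","gate_knob","cup","lid_knob","case_top","stick_block","stick_tip","stick_grip","ball0"):
        print(t,[(round(d['conf'],2),np.round(d['centre']).tolist()) for d in nets.landmark_of(t,c)[:3]])
print(monitor.get_obs(),arm.tip_extent)
E
```

```text
pics
scene {'fx': 381.566, 'fy': 381.566, 'cx': 320.952, 'cy': 194.827, 'k1': -0.065, 'extrinsics': [[-1.0, -0.018, 0.022, 0.531], [0.028, -0.766, 0.642, 0.566], [0.005, 0.642, 0.767, 0.863], [0.0, 0.0, 0.0, 1.0]]}
mill_pan []
outlet []
gate_knob [(0.51, [350.0, 133.0])]
cup [(0.38, [349.0, 133.0])]
lid_knob [(0.74, [307.0, 114.0])]
case_top []
stick_block [(0.7, [364.0, 288.0])]
stick_tip []
stick_grip [(0.46, [369.0, 261.0])]
ball0 []
top {'fx': 474.789, 'fy': 474.789, 'cx': 313.804, 'cy': 196.745, 'k1': 0.004, 'extrinsics': [[0.03, 0.98, -0.194, 0.314], [-1.0, 0.029, -0.01, -0.021], [-0.004, 0.195, 0.981, 1.187], [0.0, 0.0, 0.0, 1.0]]}
mill_pan []
outlet []
gate_knob [(0.65, [422.0, 242.0])]
cup []
lid_knob [(0.81, [426.0, 182.0])]
case_top []
stick_block [(0.57, [250.0, 252.0])]
stick_tip [(0.53, [251.0, 246.0])]
stick_grip [(0.39, [241.0, 242.0])]
ball0 []
{'time': 1.1, 'joint_pos': array([-72.91841929,  40.47975198,  -1.5823384 ,  85.06207572,
         1.26169815,  54.48259382,  -4.32523019]), 'qvel': array([ 0.02917586,  0.04465613, -0.08647814,  0.04133609,  0.04959944,
       -0.00412218, -0.02179856]), 'joint_torque': array([-3.47531233e-03, -8.82969618e+01,  1.23266481e+00, -2.36391556e+01,
        1.67917757e-02,  1.51567183e-03,  9.68297059e-06]), 'tool_pos': array([0.19164717, 0.54208906, 0.24526186]), 'eef_rot': array([-1.79992939e+02,  2.14459141e-04,  1.60530090e+02]), 'force': array([ 0.03027592, -0.74214308,  1.04716802]), 'moment': array([-0.0088938 , -0.05001951,  0.01234229]), 'width': 0.08508593464318336} 0.014
```

View pics/scene0.png

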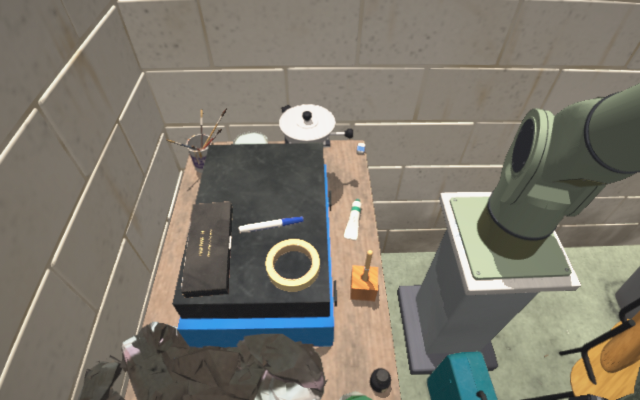

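View pics/top0.png

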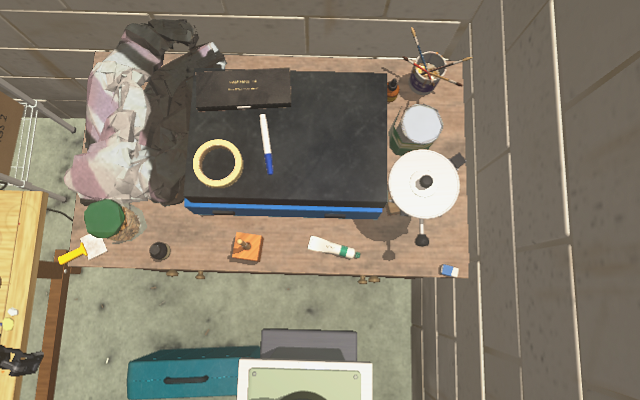

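```bash
cat > h.py <<'E'
from rig import monitor, viewer, arm, nets
import cv2,numpy as np
from scipy.spatial.transform import Rotation as R
def ray(c,px):
    m=viewer.camera_model(c);E=np.array(m['extrinsics'])
    d=np.array([(px[0]-m['cx'])/m['fx'],(px[1]-m['cy'])/m['fy']]);u=d.copy()
    for _ in range(10):u=d/(1+m['k1']*(u@u))
    return E[:3,3],E[:3,:3]@np.array([u[0],-u[1],-1])
def onz(c,px,z):
    o,d=ray(c,px);return o+d*(z-o[2])/d[2]
def proj(c,p):
    m=viewer.camera_model(c);E=np.array(m['extrinsics'])
    q=E[:3,:3].T@(np.array(p)-E[:3,3]);u=np.array([q[0],-q[1]])/-q[2];u=u*(1+m['k1']*(u@u))
    return np.array([m['cx']+m['fx']*u[0],m['cy']+m['fy']*u[1]])
def tri(ps):
    A=0;b=0
    for c,px in ps.items():
        o,d=ray(c,px);d=d/np.linalg.norm(d);P=np.eye(3)-np.outer(d,d);A=A+P;b=b+P@o
    return np.linalg.solve(A,b)
def shot(c,n=None,box=None,s=1):
    im=viewer.read_camera(c)
    if n:
        o=im[:,:,::-1]
        if box:o=o[box[1]:box[3],box[0]:box[2]]
        cv2.imwrite(f"pics/{n}.png",cv2.resize(o,None,fx=s,fy=s,interpolation=cv2.INTER_CUBIC))
    return im
def st():
    o=monitor.get_obs();return o
def to(p,yaw=None):
    "scaled tool-frame row for a target p with tool down and yaw (from commanded~measured pose)"
    o=st();Rt=R.from_euler('xyz',o['eef_rot'],degrees=True)
    s=Rt.inv().apply(np.array(p)-o['tool_pos'])/0.5
    t=np.zeros(3)
    if yaw is not None:
        t=(Rt.inv()*R.from_euler('xyz',[180,0,yaw],degrees=True)).as_rotvec(degrees=True)/30
    return np.round(s,4),np.round(t,4)
E
python3 - <<'E'
from h import *
np.set_printoptions(precision=4,suppress=True)
k=tri({'scene':(307,114),'top':(426,182)});print('lid',k,onz('top',(426,182),.227),onz('scene',(307,114),.227))
print('gate',tri({'scene':(350,133),'top':(422,242)}),onz('top',(422,241),.158),onz('scene',(350,133),.158))
print('grip',onz('top',(241,242),.138),onz('scene',(369,261),.138),'tip',onz('top',(251,246),.01),'block',onz('top',(250,252),0),onz('scene',(364,288),0))
for p in((335,130),(387,75),(384,197),(186,197),(265,113),(270,173)):print('case',p,onz('top',p,.199))
E
```

```text
lid [ 0.5416 -0.2425  0.2301] [ 0.5421 -0.2432  0.227 ] [ 0.5418 -0.2466  0.227 ]
gate [ 0.4239 -0.2481  0.1578] [ 0.4269 -0.2483  0.158 ] [ 0.4232 -0.2475  0.158 ]
grip [0.4151 0.1471 0.138 ] [0.4112 0.149  0.138 ] tip [0.4182 0.1423 0.01  ] block [0.4041 0.1453 0.    ] [0.4088 0.1451 0.    ]
case (335, 130) [ 0.6595 -0.0532  0.199 ]
case (387, 75) [ 0.7915 -0.1665  0.199 ]
case (384, 197) [ 0.5135 -0.1602  0.199 ]
case (186, 197) [0.5012 0.2598 0.199 ]
case (265, 113) [0.6942 0.1015 0.199 ]
case (270, 173) [0.5588 0.084  0.199 ]
```

Run:
```python
from h import *
for p in((.3,.4,.35),(.42,.2,.36),(.48,.1,.36)):print(to(p,180))
```

```text
(array([-0.299 , -0.1957, -0.2095]), array([-2.00e-04, -0.00e+00, -6.49e-01]))
(array([-0.6586, -0.4929, -0.2294]), array([-2.00e-04, -0.00e+00, -6.49e-01]))
(array([-0.8384, -0.6414, -0.2294]), array([-2.00e-04, -0.00e+00, -6.49e-01]))
```

jog_arm:
  steps:
    - [-0.08, -0.06, -0.12, 0, 0, -0.15, 1]
    - [-0.18, -0.13, -0.2, 0, 0, -0.3, 1]
    - [-0.299, -0.196, -0.22, 0, 0, -0.45, 1]
    - [-0.39, -0.27, -0.23, 0, 0, -0.6, 1]
    - [-0.48, -0.345, -0.23, 0, 0, -0.649, 1]
    - [-0.57, -0.42, -0.23, 0, 0, -0.649, 1]
    - [-0.659, -0.493, -0.23, 0, 0, -0.649, 1]
    - [-0.659, -0.493, -0.23, 0, 0, -0.649, 1]
  squeeze: 40

```text
time: 2.1
tool_pos: [0.4217, 0.1964, 0.3604]
eef_rot: [-179.9, 0.0, 179.7]
force: [-0.9, 1.3, 1.0]
width: 0.0855
```

jog_arm:
  steps:
    - [-0.03, -0.11, 0, 0, 0, 0, 1]
    - [-0.06, -0.22, 0, 0, 0, 0, 1]
    - [-0.09, -0.33, 0, 0, 0, 0, 1]
    - [-0.12, -0.44, 0, 0, 0, 0, 1]
    - [-0.15, -0.55, 0, 0, 0, 0, 1]
    - [-0.18, -0.66, 0, 0, 0, 0, 1]
    - [-0.21, -0.77, 0.05, 0, 0, 0, 1]
    - [-0.24, -0.883, 0.1, 0, 0, 0, 1]

```text
time: 3.1
tool_pos: [0.5405, -0.2418, 0.3102]
eef_rot: [180.0, 0.0, -179.9]
force: [1.0, 0.8, 0.6]
width: 0.0854
```

Run:
```python
from h import *
o=st();print(o['tool_pos'],o['eef_rot'],o['joint_pos'].round(0))
for c in("scene","top"):
    shot(c)
    print(c,[(round(d['conf'],2),np.round(d['centre'],1).tolist()) for d in nets.landmark_of("lid_knob",c)[:3]])
print(to((.542,-.245,.225),180))
```

```text
[ 0.54050145 -0.24180742  0.31015671] [ 1.79990128e+02  3.98538148e-02 -1.79944815e+02] [ 23.  39.  -4.  75.   3.  67. 109.]
scene [(0.76, [308.0, 113.0])]
top [(0.79, [423.4, 177.7])]
(array([-0.0044, -0.0089,  0.1701]), array([ 0.0016, -0.0019, -0.0011]))
```

jog_arm:
  steps:
    - [-0.003, -0.006, 0.06, 0, 0, 0, 1]
    - [-0.003, -0.006, 0.12, 0, 0, 0, 1]
    - [-0.003, -0.006, 0.15, 0, 0, 0, 1]
    - [-0.003, -0.006, 0.17, 0, 0, 0, 1]
    - [-0.003, -0.006, 0.17, 0, 0, 0, -0.6]
    - [-0.003, -0.006, 0.17, 0, 0, 0, -1]
    - [-0.003, -0.006, 0.17, 0, 0, 0, -1]
    - [-0.003, -0.006, 0.17, 0, 0, 0, -1]

```text
time: 4.3
tool_pos: [0.5415, -0.2437, 0.2264]
eef_rot: [-180.0, 0.0, 180.0]
force: [-1.5, 0.7, 5.2]
width: 0.0246
```

jog_arm:
  steps:
    - [0, 0, 0, 0, 0, 0, -1]
    - [0, 0, 0, 0, 0, 0, -1]
    - [0, 0, -0.03, 0, 0, 0, -1]
    - [0, 0, -0.06, 0, 0, 0, -1]
    - [0, 0, -0.09, 0, 0, 0, -1]
    - [0, 0, -0.12, 0, 0, 0, -1]
    - [0, 0, -0.15, 0, 0, 0, -1]
    - [0, 0, -0.15, 0, 0, 0, -1]

```text
time: 5.3
tool_pos: [0.5416, -0.2438, 0.3015]
eef_rot: [-180.0, 0.1, 180.0]
force: [0.7, -0.8, -2.4]
width: 0.0246
```

Run:
```python
from h import *
o=st();print(o['tool_pos'],o['width'],o['force'])
shot('scene','s1',(160,40,420,320),2.5)
print(to((.63,-.045,.30),180))
```

```text
[ 0.54159623 -0.24377307  0.3015012 ] 0.024567238195251723 [ 0.66682411 -0.77837358 -2.40308687]
(array([-0.1773,  0.3973,  0.0013]), array([-0.0004,  0.0004, -0.    ]))
```

View pics/s1.png

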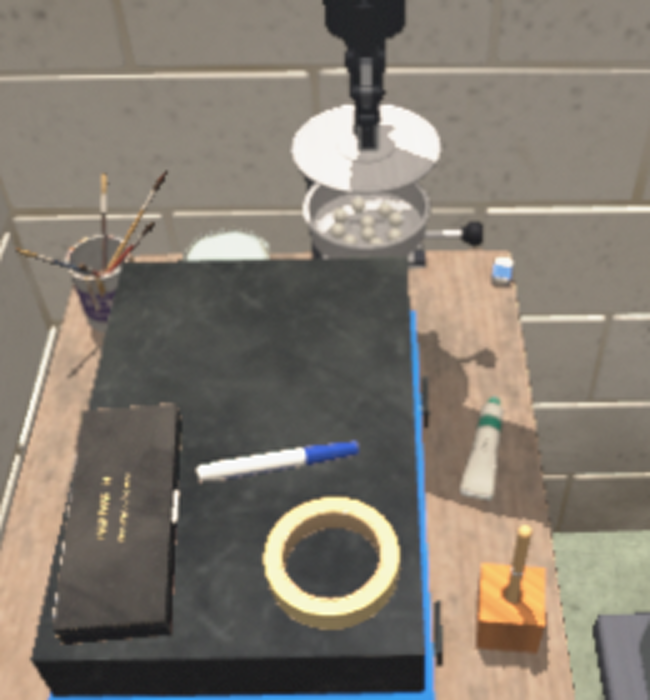

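jog_arm:
  steps:
    - [-0.03, 0.06, 0, 0, 0, 0, -1]
    - [-0.06, 0.14, 0, 0, 0, 0, -1]
    - [-0.1, 0.23, 0, 0, 0, 0, -1]
    - [-0.14, 0.32, 0, 0, 0, 0, -1]
    - [-0.17, 0.38, 0, 0, 0, 0, -1]
    - [-0.177, 0.397, 0, 0, 0, 0, -1]
    - [-0.177, 0.397, 0.05, 0, 0, 0, -1]
    - [-0.177, 0.397, 0.1, 0, 0, 0, -1]

```text
time: 6.35
tool_pos: [0.6295, -0.0459, 0.2495]
eef_rot: [-180.0, -0.0, 180.0]
force: [0.4, -0.4, -1.8]
width: 0.0241
```

jog_arm:
  steps:
    - [0, 0, 0.02, 0, 0, 0, -1]
    - [0, 0, 0.04, 0, 0, 0, -1]
    - [0, 0, 0.051, 0, 0, 0, -1]
    - [0, 0, 0.056, 0, 0, 0, -1]
    - [0, 0, 0.056, 0, 0, 0, -1]
    - [0, 0, 0.056, 0, 0, 0, 0.2]
    - [0, 0, 0.056, 0, 0, 0, 1]
    - [0, 0, 0.056, 0, 0, 0, 1]

```text
time: 7.35
tool_pos: [0.6299, -0.0452, 0.2229]
eef_rot: [-180.0, 0.0, 180.0]
force: [-0.2, -0.8, 0.3]
width: 0.0777
```

jog_arm:
  steps:
    - [0, 0, 0, 0, 0, 0, 1]
    - [0, 0, -0.04, 0, 0, 0, 1]
    - [0, 0, -0.08, 0, 0, 0, 1]
    - [0, 0, -0.14, 0, 0, 0, 1]
    - [0.06, -0.06, -0.14, 0, 0, 0, 1]
    - [0.14, -0.15, -0.14, 0, 0, 0, 1]
    - [0.22, -0.24, -0.14, 0, 0, 0, 1]
    - [0.3, -0.33, -0.14, 0, 0, 0, 1]

```text
time: 8.35
tool_pos: [0.4784, -0.2114, 0.293]
eef_rot: [-180.0, 0.0, -180.0]
force: [0.8, -1.2, -0.1]
width: 0.085
```

Run:
```python
from h import *
np.set_printoptions(precision=4,suppress=True)
o=st();print(o['tool_pos'],o['width'],o['force'])
for c in("scene","top"):
    shot(c,'a_'+c)
    for t in("lid_knob","gate_knob","outlet","stick_grip","stick_tip","stick_block","mill_pan"):print(c,t,[(round(d['conf'],2),np.round(d['centre'],1).tolist()) for d in nets.landmark_of(t,c)[:2]])
print(to((.425,-.248,.25),180))
```

```text
[ 0.4784 -0.2114  0.293 ] 0.08499348230363045 [ 0.7721 -1.1515 -0.0605]
scene lid_knob [(0.59, [269.5, 173.6]), (0.46, [295.9, 132.7])]
scene gate_knob [(0.64, [350.0, 134.5])]
scene outlet [(0.93, [308.8, 132.1]), (0.73, [301.1, 123.3])]
scene stick_grip [(0.43, [367.1, 257.7])]
scene stick_tip [(0.45, [303.0, 121.7])]
scene stick_block [(0.57, [363.6, 289.3]), (0.22, [308.5, 133.6])]
scene mill_pan [(0.44, [267.0, 169.5])]
top lid_knob [(0.97, [332.7, 136.4]), (0.7, [248.1, 249.8])]
top gate_knob [(0.19, [330.7, 134.1])]
top outlet [(0.9, [421.3, 184.7])]
top stick_grip [(0.49, [238.4, 243.9])]
top stick_tip [(0.49, [250.3, 248.6])]
top stick_block [(0.82, [248.9, 252.4])]
top mill_pan []
(array([ 0.1099, -0.0758,  0.0855]), array([-0.0002, -0.0002,  0.0005]))
```

View pics/a_top.png

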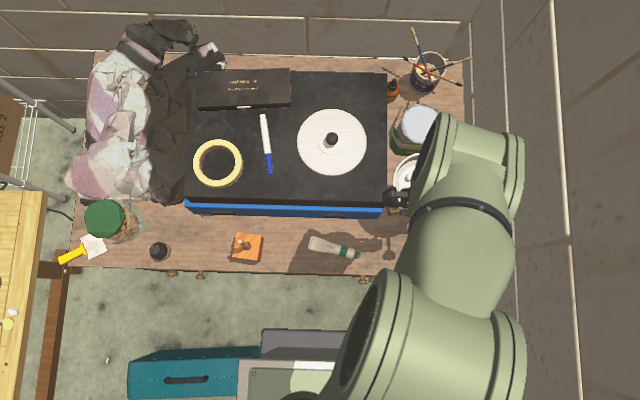

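jog_arm:
  steps:
    - [0.05, -0.03, 0.03, 0, 0, 0, 1]
    - [0.107, -0.073, 0.08, 0, 0, 0, 1]
    - [0.107, -0.073, 0.16, 0, 0, 0, 1]
    - [0.107, -0.073, 0.22, 0, 0, 0, 1]
    - [0.107, -0.073, 0.26, 0, 0, 0, 1]
    - [0.107, -0.073, 0.276, 0, 0, 0, 1]
    - [0.107, -0.073, 0.276, 0, 0, 0, 0]
    - [0.107, -0.073, 0.276, 0, 0, 0, -1]

```text
time: 10.15
tool_pos: [0.4267, -0.2468, 0.1555]
eef_rot: [-180.0, 0.1, -180.0]
force: [-0.5, -0.8, 0.5]
width: 0.0514
```

jog_arm:
  steps:
    - [0, 0, 0, 0, 0, 0, -1]
    - [0, 0, 0, 0, 0, 0, -1]
    - [0, 0, 0, 0, 0, 0, -1]
    - [0.02, 0, 0, 0, 0, 0, -1]
    - [0.04, 0, 0, 0, 0, 0, -1]
    - [0.06, 0, 0, 0, 0, 0, -1]
    - [0.08, 0, 0, 0, 0, 0, -1]
    - [0.098, 0, 0, 0, 0, 0, -1]
  squeeze: 70

```text
time: 11.15
tool_pos: [0.3783, -0.2476, 0.1556]
eef_rot: [-179.9, 0.2, 180.0]
force: [21.6, -3.8, 5.0]
width: 0.0273
```

jog_arm:
  steps:
    - [0, 0, 0, 0, 0, 0, -1]
    - [0, 0, 0, 0, 0, 0, 0.3]
    - [0, 0, 0, 0, 0, 0, 1]
    - [0, 0, 0, 0, 0, 0, 1]
    - [0, 0, -0.06, 0, 0, 0, 1]
    - [0, 0, -0.15, 0, 0, 0, 1]
    - [0, 0.1, -0.27, 0, 0, 0, 1]
    - [0, 0.22, -0.3, 0, 0, 0, 1]

```text
time: 12.15
tool_pos: [0.3775, -0.1478, 0.3021]
eef_rot: [-180.0, 0.1, 179.9]
force: [1.8, 0.9, -0.2]
width: 0.0853
```

jog_arm:
  steps:
    - [-0.01, 0.1, 0, 0, 0, 0, 1]
    - [-0.02, 0.2, 0, 0, 0, 0, 1]
    - [-0.03, 0.3, 0, 0, 0, 0, 1]
    - [-0.04, 0.4, 0, 0, 0, 0, 1]
    - [-0.06, 0.5, 0, 0, 0, 0, 1]
    - [-0.06, 0.5, 0, 0, 0, 0, 1]
    - [-0.06, 0.5, 0, 0, 0, 0, 1]
    - [-0.06, 0.5, 0, 0, 0, 0, 1]

```text
time: 13.15
tool_pos: [0.4073, 0.1007, 0.3003]
eef_rot: [-180.0, -0.0, 179.9]
force: [0.1, -0.8, 0.1]
width: 0.0852
```

Run:
```python
from h import *
np.set_printoptions(precision=4,suppress=True)
o=st();print(o['tool_pos'],o['eef_rot'],o['joint_pos'].round(0))
Z=dict(gate_knob=.158,outlet=.165,stick_grip=.138,stick_block=0,stick_tip=.01,mill_pan=0,lid_knob=.223)
for c in("scene","top"):
    im=shot(c,'b_'+c)
    for t in Z:print(c,t,[(round(d['conf'],2),np.round(d['centre'],1).tolist(),onz(c,d['centre'],Z[t])) for d in nets.landmark_of(t,c)[:2]])
    p=proj(c,(.535,-.246,.17)).astype(int);q=proj(c,(.41,.146,.1)).astype(int)
    A=[cv2.resize(im[max(a[1]-45,0):max(a[1]-45,0)+90,a[0]-50:a[0]+50],None,fx=4,fy=3.3,interpolation=2) for a in(p,q)]
    globals()[c]=np.hstack(A);print(p,q)
cv2.imwrite('pics/b.png',np.vstack([scene,top])[:,:,::-1])
```

```text
[0.4073 0.1007 0.3003] [-179.9779   -0.006   179.9117] [-14.  23.  -6. 109.   3.  48.  68.]
scene gate_knob [(0.62, [366.1, 134.5], array([ 0.3787, -0.2403,  0.158 ]))]
scene outlet [(0.73, [307.5, 128.5], array([ 0.5417, -0.261 ,  0.165 ]))]
scene stick_grip [(0.71, [296.1, 127.0], array([ 0.5754, -0.3005,  0.138 ])), (0.67, [367.6, 258.3], array([0.4136, 0.1422, 0.138 ]))]
scene stick_block [(0.62, [364.6, 288.4], array([0.4074, 0.1463, 0.    ]))]
scene stick_tip []
scene mill_pan []
scene lid_knob [(0.92, [269.8, 168.6], array([ 0.6292, -0.0519,  0.223 ]))]
[309 130] [367 268]
top gate_knob [(0.57, [422.3, 259.0], array([ 0.3881, -0.2484,  0.158 ]))]
top outlet []
top stick_grip [(0.43, [410.8, 179.4], array([ 0.5683, -0.2294,  0.138 ]))]
top stick_block [(0.35, [435.9, 182.6], array([ 0.5952, -0.3209,  0.    ]))]
top stick_tip []
top mill_pan []
top lid_knob [(0.9, [332.9, 140.5], array([ 0.6276, -0.0485,  0.223 ]))]
[421 191] [243 245]
```

View pics/b.png

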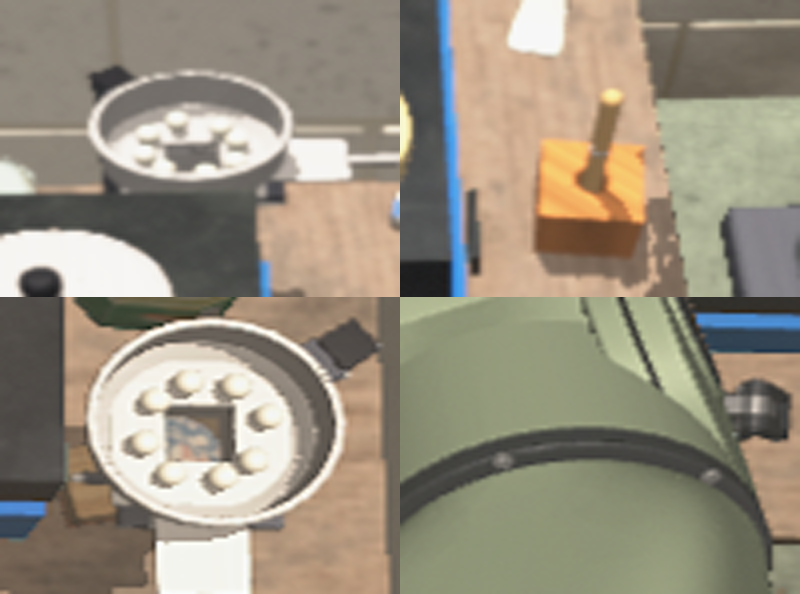

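Run:
```python
from h import *
np.set_printoptions(precision=4,suppress=True)
print('outlet',onz('top',(421,187.2),.165))
for x,y in((187,382),(233,386),(266,416),(253,460),(218,477),(170,472),(143,442),(152,400)):print(onz('top',(371+x/4,146+(y-297)/3.3),.1735)[:2])
im=cv2.imread('pics/a_top.png')[222:272,220:280]
cv2.imwrite('pics/c.png',cv2.resize(im,None,fx=8,fy=8,interpolation=2))
print('stk top',onz('scene',(370,252.4),.175),'entry',onz('scene',(365,279.7),.06))
```

```text
outlet [ 0.5447 -0.2463  0.165 ]
[ 0.5774 -0.2378]
[ 0.5753 -0.263 ]
[ 0.5554 -0.2806]
[ 0.5254 -0.273 ]
[ 0.5134 -0.2538]
[ 0.516  -0.2278]
[ 0.5358 -0.2133]
[ 0.5645 -0.2185]
stk top [0.413  0.1498 0.175 ] entry [0.4129 0.1535 0.06  ]
```

View pics/c.png

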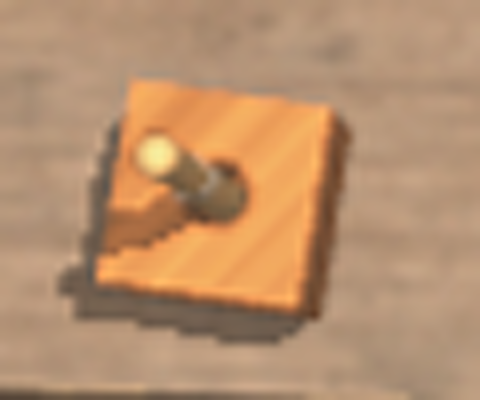

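Run:
```python
from h import *
np.set_printoptions(precision=4,suppress=True)
T=onz('top',(239.75,241.4),.174);B=onz('top',(247.75,245.75),.06)
print(T,B,'block corners',[onz('top',(220+x/8,222+y/8),.06)[:2] for x,y in((133,82),(332,105),(300,310),(97,282))])
print('tri top',tri({'scene':(370,252.4),'top':(239.75,241.4)}))
```

```text
[0.4128 0.1441 0.174 ] [0.4142 0.1431 0.06  ] block corners [array([0.4455, 0.1714]), array([0.4404, 0.1117]), array([0.3796, 0.1181]), array([0.386 , 0.1784])]
tri top [0.4126 0.1453 0.168 ]
```

jog_arm:
  steps:
    - [-0.006, 0.05, 0, 0, 0, 0, 1]
    - [-0.011, 0.088, 0.02, 0, 0, 0, 1]
    - [-0.011, 0.088, 0.1, 0, 0, 0, 1]
    - [-0.011, 0.088, 0.2, 0, 0, 0, 1]
    - [-0.011, 0.088, 0.29, 0, 0, 0, 1]
    - [-0.011, 0.088, 0.332, 0, 0, 0, 1]
    - [-0.011, 0.088, 0.332, 0, 0, 0, 1]
    - [-0.011, 0.088, 0.332, 0, 0, 0, 0]
  squeeze: 60

```text
time: 14.95
tool_pos: [0.4132, 0.1458, 0.1351]
eef_rot: [180.0, 0.1, 180.0]
force: [-0.2, 0.2, 0.3]
width: 0.0697
```

jog_arm:
  steps:
    - [0, 0, 0, 0, 0, 0, -1]
    - [0, 0, 0, 0, 0, 0, -1]
    - [0, 0, 0, 0, 0, 0, -1]
    - [0, 0, 0, 0, 0, 0, -1]
    - [0, 0, 0, 0, 0, 0, -1]
    - [0, 0, 0, 0, 0, 0, -1]
    - [0, 0, 0, 0, 0, 0, -1]
    - [0, 0, 0, 0, 0, 0, -1]

```text
time: 15.95
tool_pos: [0.4129, 0.1456, 0.1343]
eef_rot: [-180.0, 0.0, 180.0]
force: [0.2, -1.9, 5.1]
width: 0.0103
```

jog_arm:
  steps:
    - [0, 0, -0.04, 0, 0, 0, -1]
    - [0, 0, -0.12, 0, 0, 0, -1]
    - [0, 0, -0.22, 0, 0, 0, -1]
    - [0, 0, -0.32, 0, 0, 0, -1]
    - [0, 0, -0.42, 0, 0, 0, -1]
    - [0, 0, -0.48, 0, 0, 0, -1]
    - [-0.03, -0.08, -0.48, 0, 0, 0, -1]
    - [-0.06, -0.16, -0.48, 0, 0, 0, -1]

```text
time: 16.95
tool_pos: [0.4431, 0.0648, 0.3744]
eef_rot: [180.0, 0.0, -179.9]
force: [1.2, -0.0, -0.7]
width: 0.0106
```

Run:
```python
from h import *
np.set_printoptions(precision=4,suppress=True)
o=st();print(o['tool_pos'],o['eef_rot'],o['width'])
shot('scene','d',(220,20,460,320),2)
print(to((.5435,-.246,.37),180))
```

```text
[0.4431 0.0648 0.3744] [ 179.9925    0.0223 -179.9356] 0.010562590760663118
(array([-0.2009, -0.6102,  0.0099]), array([-0.0049,  0.0007, -0.0088]))
```

View pics/d.png

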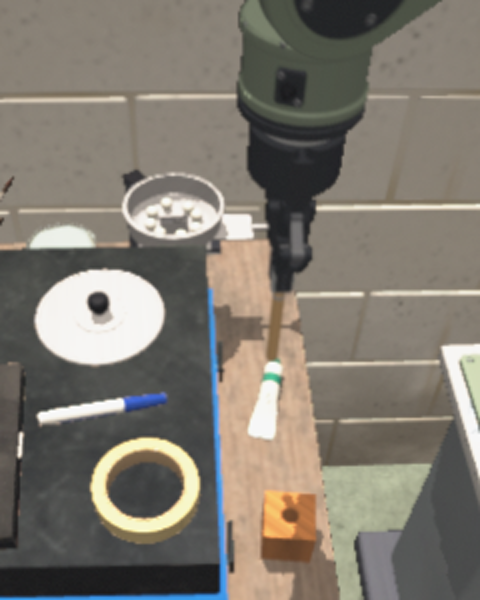

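jog_arm:
  steps:
    - [-0.03, -0.09, 0, 0, 0, 0, -1]
    - [-0.06, -0.18, 0, 0, 0, 0, -1]
    - [-0.09, -0.27, 0, 0, 0, 0, -1]
    - [-0.12, -0.36, 0, 0, 0, 0, -1]
    - [-0.15, -0.45, 0, 0, 0, 0, -1]
    - [-0.18, -0.54, 0, 0, 0, 0, -1]
    - [-0.2, -0.61, 0, 0, 0, 0, -1]
    - [-0.2, -0.61, 0, 0, 0, 0, -1]

```text
time: 18.0
tool_pos: [0.5427, -0.2415, 0.3731]
eef_rot: [-180.0, -0.1, 179.8]
force: [0.6, 1.0, -0.3]
width: 0.0106
```

Run:
```python
from h import *
np.set_printoptions(precision=4,suppress=True)
print('exp tip px',proj('scene',(.4431,.0648,.25)))
o=st();t=o['tool_pos'];print(t,o['eef_rot'],o['joint_pos'].round(0)); print('tip exp',proj('scene',t-[0,0,.124]))
im=shot('scene','e',(250,60,370,160),5)
shot('top')
for c in('scene','top'):print([(round(d['conf'],2),d['centre']) for d in nets.landmark_of('stick_tip',c)[:2]],[(round(d['conf'],2),np.round(d['centre'])) for d in nets.landmark_of('ball0',c)])
```

```text
exp tip px [354.9167 198.5667]
[ 0.5427 -0.2415  0.3731] [-179.9914   -0.0922  179.8304] [ 22.  37.  -3.  66.   2.  78. 109.]
tip exp [306.4974 108.4117]
[(0.66, [310.0, 113.1])] [(0.6, array([303., 124.])), (0.58, array([315., 127.])), (0.53, array([312., 136.])), (0.45, array([294., 132.])), (0.43, array([296., 128.])), (0.37, array([318., 125.]))]
[(0.52, [428.2, 177.6])] [(0.62, array([413., 200.])), (0.55, array([408., 188.])), (0.49, array([410., 178.])), (0.4, array([415., 171.])), (0.35, array([422., 201.]))]
```

View pics/e.png

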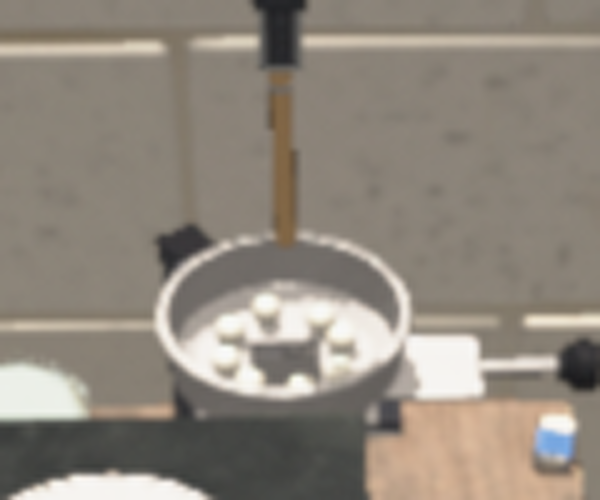

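jog_arm:
  steps:
    - [-0.1, 0.015, 0.04, 0, 0, 0, -1]
    - [-0.1, 0.015, 0.11, 0, 0, 0, -1]
    - [-0.1, 0.015, 0.13, 0, 0, 0, -1]
    - [-0.1, 0.015, 0.156, 0, 0, 0, -1]
    - [-0.08, 0.01, 0.156, 0, 0, 0, -1]
    - [-0.06, 0.006, 0.156, 0, 0, 0, -1]
    - [-0.04, 0, 0.156, 0, 0, 0, -1]
    - [-0.0036, -0.009, 0.11, 0, 0, 0, -1]

```text
time: 19.3
tool_pos: [0.5439, -0.2437, 0.3189]
eef_rot: [180.0, -0.1, -180.0]
force: [-0.2, -0.8, -0.5]
width: 0.0104
```

Run:
```python
from h import *
np.set_printoptions(precision=4,suppress=True)
o=st();t=o['tool_pos'];print(t,o['force'],'tip exp',proj('scene',t-[0,0,.124]))
im=shot('scene','f',(270,90,340,150),9)
```

```text
[ 0.5439 -0.2437  0.3189] [-0.1505 -0.7738 -0.5197] tip exp [306.518  124.1565]
```

View pics/f.png

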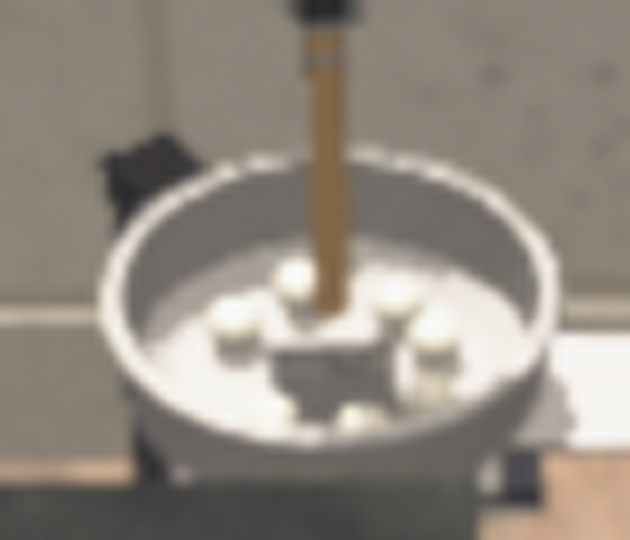

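jog_arm:
  steps:
    - [-0.088, -0.052, 0, 0, 0, 0, -1]
    - [-0.088, -0.052, 0.01, 0, 0, 0, -1]
    - [-0.088, -0.052, 0.046, 0, 0, 0, -1]
    - [-0.088, -0.052, 0.046, 0, 0, 0, -1]
    - [-0.07, -0.041, 0.046, 0, 0, 0, -1]
    - [-0.053, -0.031, 0.046, 0, 0, 0, -1]
    - [-0.035, -0.022, 0.046, 0, 0, 0, -1]
    - [0, -0.003, 0, 0, 0, 0, -1]

```text
time: 20.35
tool_pos: [0.5438, -0.245, 0.3193]
eef_rot: [180.0, -0.1, 180.0]
force: [0.7, 0.3, 0.0]
width: 0.0107
```

jog_arm:
  steps:
    - [-0.03, -0.095, 0, 0, 0, 0, -1]
    - [-0.03, -0.095, 0.01, 0, 0, 0, -1]
    - [-0.03, -0.095, 0.046, 0, 0, 0, -1]
    - [-0.03, -0.095, 0.046, 0, 0, 0, -1]
    - [-0.024, -0.076, 0.046, 0, 0, 0, -1]
    - [-0.018, -0.057, 0.046, 0, 0, 0, -1]
    - [-0.012, -0.038, 0.046, 0, 0, 0, -1]
    - [0, 0, 0, 0, 0, 0, -1]

```text
time: 21.35
tool_pos: [0.5439, -0.2446, 0.3186]
eef_rot: [180.0, -0.1, 180.0]
force: [0.5, 0.4, 0.8]
width: 0.0105
```

jog_arm:
  steps:
    - [0.057, -0.082, 0, 0, 0, 0, -1]
    - [0.057, -0.082, 0.01, 0, 0, 0, -1]
    - [0.057, -0.082, 0.046, 0, 0, 0, -1]
    - [0.057, -0.082, 0.046, 0, 0, 0, -1]
    - [0.046, -0.066, 0.046, 0, 0, 0, -1]
    - [0.034, -0.049, 0.046, 0, 0, 0, -1]
    - [0.023, -0.033, 0.046, 0, 0, 0, -1]
    - [0, 0, 0, 0, 0, 0, -1]

```text
time: 22.35
tool_pos: [0.5446, -0.2448, 0.3187]
eef_rot: [180.0, -0.1, 180.0]
force: [0.8, 1.1, -0.9]
width: 0.0101
```

jog_arm:
  steps:
    - [0.097, -0.024, 0, 0, 0, 0, -1]
    - [0.097, -0.024, 0.01, 0, 0, 0, -1]
    - [0.097, -0.024, 0.046, 0, 0, 0, -1]
    - [0.097, -0.024, 0.046, 0, 0, 0, -1]
    - [0.078, -0.019, 0.046, 0, 0, 0, -1]
    - [0.058, -0.014, 0.046, 0, 0, 0, -1]
    - [0.039, -0.01, 0.046, 0, 0, 0, -1]
    - [0, 0, 0, 0, 0, 0, -1]

```text
time: 23.35
tool_pos: [0.5449, -0.2452, 0.3188]
eef_rot: [180.0, -0.1, 180.0]
force: [-0.4, -0.3, 1.0]
width: 0.0102
```

jog_arm:
  steps:
    - [0.084, 0.054, 0, 0, 0, 0, -1]
    - [0.084, 0.054, 0.01, 0, 0, 0, -1]
    - [0.084, 0.054, 0.046, 0, 0, 0, -1]
    - [0.084, 0.054, 0.046, 0, 0, 0, -1]
    - [0.067, 0.043, 0.046, 0, 0, 0, -1]
    - [0.05, 0.032, 0.046, 0, 0, 0, -1]
    - [0.034, 0.022, 0.046, 0, 0, 0, -1]
    - [0, 0, 0, 0, 0, 0, -1]

```text
time: 24.35
tool_pos: [0.545, -0.2455, 0.319]
eef_rot: [180.0, -0.1, -180.0]
force: [-0.3, -0.8, -0.0]
width: 0.0104
```

jog_arm:
  steps:
    - [0.026, 0.096, 0, 0, 0, 0, -1]
    - [0.026, 0.096, 0.01, 0, 0, 0, -1]
    - [0.026, 0.096, 0.046, 0, 0, 0, -1]
    - [0.026, 0.096, 0.046, 0, 0, 0, -1]
    - [0.021, 0.077, 0.046, 0, 0, 0, -1]
    - [0.016, 0.058, 0.046, 0, 0, 0, -1]
    - [0.01, 0.038, 0.046, 0, 0, 0, -1]
    - [0, 0, 0, 0, 0, 0, -1]

```text
time: 25.35
tool_pos: [0.5446, -0.2458, 0.3188]
eef_rot: [179.9, -0.1, -180.0]
force: [-0.4, -0.7, 0.5]
width: 0.0105
```

jog_arm:
  steps:
    - [-0.059, 0.081, 0, 0, 0, 0, -1]
    - [-0.059, 0.081, 0.01, 0, 0, 0, -1]
    - [-0.059, 0.081, 0.046, 0, 0, 0, -1]
    - [-0.059, 0.081, 0.046, 0, 0, 0, -1]
    - [-0.047, 0.065, 0.046, 0, 0, 0, -1]
    - [-0.035, 0.049, 0.046, 0, 0, 0, -1]
    - [-0.024, 0.032, 0.046, 0, 0, 0, -1]
    - [0, 0, 0, 0, 0, 0, -1]

```text
time: 26.35
tool_pos: [0.544, -0.2456, 0.3187]
eef_rot: [179.9, -0.1, -180.0]
force: [0.8, -0.5, 0.8]
width: 0.0103
```

Run:
```python
from h import *
np.set_printoptions(precision=4,suppress=True)
o=st();t=o['tool_pos'];print(t,o['force'],o['eef_rot'],o['width'])
a=shot('scene')[90:150,270:340];b=shot('top')[140:230,380:465]
for c in('scene','top'):print([(round(d['conf'],2),np.round(d['centre'])) for d in nets.landmark_of('ball0',c)])
f=lambda i:cv2.resize(i,(395,400),interpolation=2)
cv2.imwrite('pics/g.png',np.hstack([f(a),f(b)])[:,:,::-1])
```

```text
[ 0.544  -0.2456  0.3187] [ 0.7832 -0.5122  0.8315] [ 179.9472   -0.114  -179.9675] 0.010319609674706326
[]
[]
```

View pics/g.png

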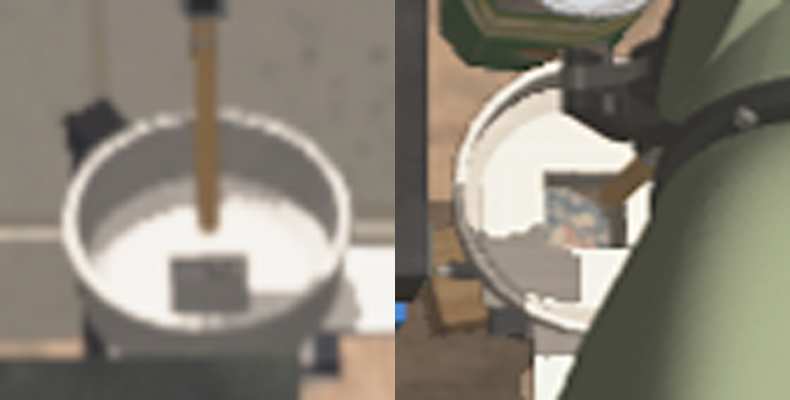

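jog_arm:
  steps:
    - [0, 0, -0.05, 0, 0, 0, -1]
    - [0, 0, -0.102, 0, 0, 0, -1]
    - [0.06, 0, -0.102, 0, 0, 0, -1]
    - [0.15, -0.002, -0.102, 0, 0, 0, -1]
    - [0.24, -0.003, -0.102, 0, 0, 0, -1]
    - [0.34, -0.003, -0.102, 0, 0, 0, -1]
    - [0.428, -0.003, -0.102, 0, 0, 0, -1]
    - [0.428, -0.003, -0.102, 0, 0, 0, -1]

```text
time: 27.55
tool_pos: [0.3287, -0.2468, 0.3705]
eef_rot: [-180.0, -0.0, 179.9]
force: [2.1, -0.5, 0.0]
width: 0.0105
```

Run:
```python
from h import *
np.set_printoptions(precision=4,suppress=True)
o=st();t=o['tool_pos'];print(t,o['force'],o['eef_rot'],o['width'],o['joint_pos'].round(0))
a=shot('scene')[90:170,270:400];b=shot('top')[140:270,370:470]
for c in('scene','top'):print([(round(d['conf'],2),np.round(d['centre'])) for d in nets.landmark_of('ball0',c)],[(round(d['conf'],2),onz(c,d['centre'],.158)) for d in nets.landmark_of('gate_knob',c)])
f=lambda i:cv2.resize(i,(395,400),interpolation=2)
cv2.imwrite('pics/h.png',np.hstack([f(a),f(b)])[:,:,::-1])
```

```text
[ 0.3287 -0.2468  0.3705] [ 2.1091 -0.5095  0.0153] [-179.9756   -0.012   179.9033] 0.01046596416643146 [ 35.  18.  -4. 102.   1.  60. 121.]
[] [(0.58, array([ 0.3853, -0.2329,  0.158 ]))]
[] [(0.91, array([ 0.3821, -0.2528,  0.158 ]))]
```

View pics/h.png

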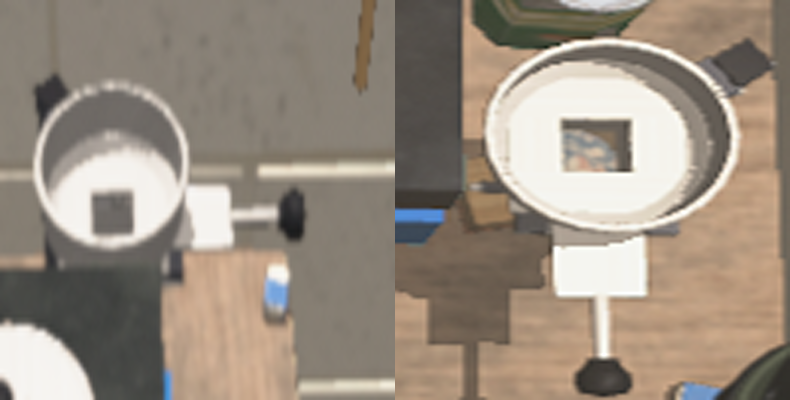

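Run:
```python
from h import *
for z in(0,.03):print(onz('scene',(361,150),z),onz('top',(446,270),z))
print('table edge',onz('top',(400,274),0))
```

```text
[ 0.36939416 -0.34481532  0.        ] [ 0.37428584 -0.34134824  0.        ]
[ 0.37502406 -0.31315356  0.03      ] [ 0.37275932 -0.33325757  0.03      ]
table edge [ 0.36110488 -0.22785344  0.        ]
```

jog_arm:
  steps:
    - [0, 0, 0.08, 0, 0, 0, -1]
    - [0, 0, 0.18, 0, 0, 0, -1]
    - [0, -0.001, 0.28, 0, 0, 0, -1]
    - [0, -0.002, 0.38, 0, 0, 0, -1]
    - [0, -0.002, 0.434, 0, 0, 0, -1]
    - [0, -0.002, 0.434, 0, 0, 0, -1]
    - [-0.02, -0.002, 0.434, 0, 0, 0, -1]
    - [-0.04, -0.002, 0.434, 0, 0, 0, -1]

```text
time: 28.85
tool_pos: [0.3521, -0.2481, 0.1543]
eef_rot: [-179.9, 0.1, -180.0]
force: [0.2, 0.1, 0.0]
width: 0.0103
```

jog_arm:
  steps:
    - [-0.01, 0, 0, 0, 0, 0, -1]
    - [-0.02, 0, 0, 0, 0, 0, -1]
    - [-0.035, 0, 0, 0, 0, 0, -1]
    - [-0.05, 0, 0, 0, 0, 0, -1]
    - [-0.065, 0, 0, 0, 0, 0, -1]
    - [-0.08, 0, 0, 0, 0, 0, -1]
    - [-0.095, 0, 0, 0, 0, 0, -1]
    - [-0.095, 0, 0, 0, 0, 0, -1]

```text
time: 29.85
tool_pos: [0.3988, -0.2479, 0.1532]
eef_rot: [-180.0, 0.0, -180.0]
force: [0.4, 0.4, -0.2]
width: 0.0106
```

jog_arm:
  steps:
    - [-0.003, 0, 0, 0, 0, 0, -1]
    - [-0.005, 0, 0, 0, 0, 0, -1]
    - [-0.007, 0, 0, 0, 0, 0, -1]
    - [-0.009, 0, 0, 0, 0, 0, -1]
    - [-0.01, 0, 0, 0, 0, 0, -1]
    - [-0.011, 0, 0, 0, 0, 0, -1]
    - [-0.011, 0, 0, 0, 0, 0, -1]
    - [-0.011, 0, 0, 0, 0, 0, -1]

```text
time: 30.85
tool_pos: [0.4037, -0.2479, 0.1533]
eef_rot: [-180.0, 0.0, 180.0]
force: [0.2, -0.5, -1.1]
width: 0.0105
```

Run:
```python
from h import *
np.set_printoptions(precision=4,suppress=True)
o=st();t=o['tool_pos'];print(t,o['force'])
a=shot('scene')[90:170,270:400];b=shot('top')[140:270,370:470]
for c in('scene','top'):print([(round(d['conf'],2),onz(c,d['centre'],.158)) for d in nets.landmark_of('gate_knob',c)])
f=lambda i:cv2.resize(i,(395,400),interpolation=2)
cv2.imwrite('pics/i.png',np.hstack([f(a),f(b)])[:,:,::-1])
```

```text
[ 0.4037 -0.2479  0.1533] [ 0.2027 -0.4715 -1.1194]
[(0.63, array([ 0.4239, -0.2454,  0.158 ])), (0.47, array([ 0.5407, -0.2645,  0.158 ]))]
[]
```

View pics/i.png

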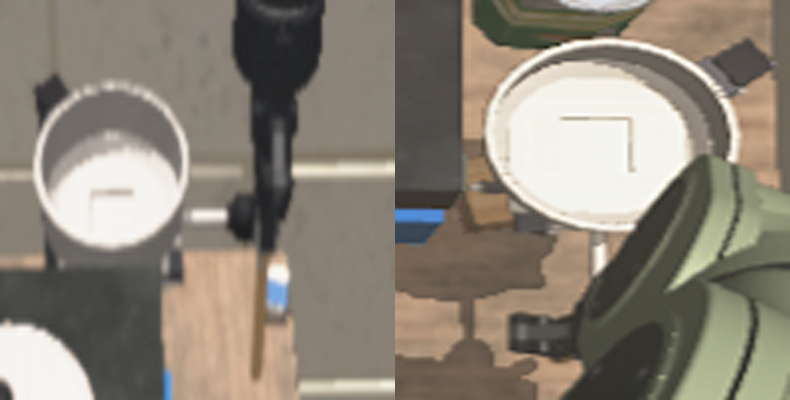

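jog_arm:
  steps:
    - [-0.0005, 0, 0, 0, 0, 0, -1]
    - [-0.001, 0, 0, 0, 0, 0, -1]
    - [-0.0015, 0, 0, 0, 0, 0, -1]
    - [-0.002, 0, 0, 0, 0, 0, -1]
    - [-0.002, 0, 0, 0, 0, 0, -1]
    - [-0.002, 0, 0, 0, 0, 0, -1]
    - [-0.002, 0, 0, 0, 0, 0, -1]
    - [-0.002, 0, 0, 0, 0, 0, -1]

```text
time: 32.05
tool_pos: [0.4046, -0.2479, 0.1533]
eef_rot: [-180.0, -0.0, 180.0]
force: [-1.5, -0.2, 0.3]
width: 0.0105
```

jog_arm:
  steps:
    - [-0.0005, 0, 0, 0, 0, 0, -1]
    - [-0.001, 0, 0, 0, 0, 0, -1]
    - [-0.0015, 0, 0, 0, 0, 0, -1]
    - [-0.002, 0, 0, 0, 0, 0, -1]
    - [-0.002, 0, 0, 0, 0, 0, -1]
    - [-0.002, 0, 0, 0, 0, 0, -1]
    - [-0.002, 0, 0, 0, 0, 0, -1]
    - [-0.002, 0, 0, 0, 0, 0, -1]

```text
time: 33.05
tool_pos: [0.4054, -0.2479, 0.1532]
eef_rot: [-180.0, -0.0, 180.0]
force: [-4.5, -1.3, 0.9]
width: 0.0107
```

jog_arm:
  steps:
    - [-0.0005, 0, 0, 0, 0, 0, -1]
    - [-0.001, 0, 0, 0, 0, 0, -1]
    - [-0.0015, 0, 0, 0, 0, 0, -1]
    - [-0.002, 0, 0, 0, 0, 0, -1]
    - [-0.002, 0, 0, 0, 0, 0, -1]
    - [-0.002, 0, 0, 0, 0, 0, -1]
    - [-0.002, 0, 0, 0, 0, 0, -1]
    - [-0.002, 0, 0, 0, 0, 0, -1]

```text
time: 34.05
tool_pos: [0.4057, -0.2478, 0.1531]
eef_rot: [180.0, -0.1, 180.0]
force: [-11.0, -0.3, 3.5]
width: 0.0105
```

jog_arm:
  steps:
    - [-0.0005, 0, 0, 0, 0, 0, -1]
    - [-0.001, 0, 0, 0, 0, 0, -1]
    - [-0.0015, 0, 0, 0, 0, 0, -1]
    - [-0.002, 0, 0, 0, 0, 0, -1]
    - [-0.002, 0, 0, 0, 0, 0, -1]
    - [-0.002, 0, 0, 0, 0, 0, -1]
    - [-0.002, 0, 0, 0, 0, 0, -1]
    - [-0.002, 0, 0, 0, 0, 0, -1]

```text
time: 35.05
tool_pos: [0.4058, -0.2478, 0.1531]
eef_rot: [180.0, -0.2, 180.0]
force: [-15.5, -1.1, 5.2]
width: 0.0103
```

jog_arm:
  steps:
    - [0.02, 0, 0, 0, 0, 0, -1]
    - [0.04, 0, -0.02, 0, 0, 0, -1]
    - [0.04, 0, -0.12, 0, 0, 0, -1]
    - [0.04, 0, -0.22, 0, 0, 0, -1]
    - [0.04, 0, -0.32, 0, 0, 0, -1]
    - [0.04, 0.02, -0.41, 0, 0, 0, -1]
    - [0.03, 0.12, -0.434, 0, 0, 0, -1]
    - [0.02, 0.23, -0.434, 0, 0, 0, -1]

```text
time: 36.05
tool_pos: [0.3975, -0.1318, 0.3717]
eef_rot: [-180.0, 0.2, 179.9]
force: [1.6, 0.4, -0.8]
width: 0.0106
```

jog_arm:
  steps:
    - [-0.005, 0.1, 0, 0, 0, 0, -1]
    - [-0.01, 0.2, 0, 0, 0, 0, -1]
    - [-0.015, 0.3, 0, 0, 0, 0, -1]
    - [-0.02, 0.4, 0, 0, 0, 0, -1]
    - [-0.025, 0.48, 0, 0, 0, 0, -1]
    - [-0.03, 0.54, 0, 0, 0, 0, -1]
    - [-0.03, 0.55, 0, 0, 0, 0, -1]
    - [-0.03, 0.55, 0, 0, 0, 0, -1]

```text
time: 37.05
tool_pos: [0.4125, 0.1417, 0.3706]
eef_rot: [-180.0, 0.0, 180.0]
force: [0.4, -1.4, -0.2]
width: 0.0106
```

Run:
```python
from h import *
np.set_printoptions(precision=4,suppress=True)
o=st();t=o['tool_pos'];print(t,o['eef_rot'],o['width'])
print(to((.413,.1456,.20),180),'tip exp px',proj('scene',t-[0,0,.124]))
a=shot('scene','j',(310,140,420,320),3.5)
shot('top')
for c in('scene','top'):print([(round(d['conf'],2),np.round(d['centre'],1)) for d in nets.landmark_of('stick_tip',c)])
```

```text
[0.4125 0.1417 0.3706] [-179.9918    0.0306  179.9965] 0.010579248568521963
(array([-0.0008,  0.0079,  0.3411]), array([-0.0003,  0.001 , -0.0001])) tip exp px [373.6386 229.6482]
[(0.47, array([375.3, 232.3]))]
[]
```

View pics/j.png

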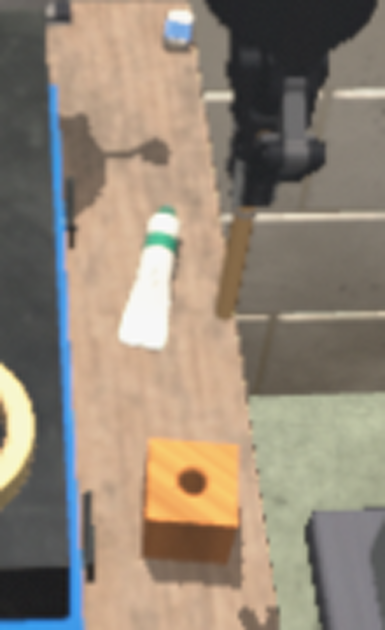

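jog_arm:
  steps:
    - [-0.001, 0.007, 0.06, 0, 0, 0, -1]
    - [-0.001, 0.007, 0.14, 0, 0, 0, -1]
    - [-0.001, 0.007, 0.22, 0, 0, 0, -1]
    - [-0.001, 0.007, 0.3, 0, 0, 0, -1]
    - [-0.001, 0.007, 0.35, 0, 0, 0, -1]
    - [-0.001, 0.007, 0.37, 0, 0, 0, -1]
    - [-0.001, 0.007, 0.385, 0, 0, 0, -1]
    - [-0.001, 0.007, 0.385, 0, 0, 0, -1]

```text
time: 38.25
tool_pos: [0.4133, 0.1456, 0.178]
eef_rot: [-180.0, 0.0, 180.0]
force: [0.2, -0.4, 0.2]
width: 0.0104
```

jog_arm:
  steps:
    - [0, 0, 0.02, 0, 0, 0, -1]
    - [0, 0, 0.04, 0, 0, 0, -1]
    - [0, 0, 0.06, 0, 0, 0, -1]
    - [0, 0, 0.075, 0, 0, 0, -1]
    - [0, 0, 0.083, 0, 0, 0, -1]
    - [0, 0, 0.083, 0, 0, 0, -1]
    - [0, 0, 0.083, 0, 0, 0, -0.5]
    - [0, 0, 0.083, 0, 0, 0, 0]

```text
time: 39.25
tool_pos: [0.4133, 0.1457, 0.1365]
eef_rot: [180.0, 0.0, 180.0]
force: [0.0, 0.8, 0.3]
width: 0.0381
```

jog_arm:
  steps:
    - [0, 0, 0, 0, 0, 0, 1]
    - [0, 0, 0, 0, 0, 0, 1]
    - [0, 0, 0, 0, 0, 0, 1]
    - [0, 0, -0.06, 0, 0, 0, 1]
    - [0, 0, -0.14, 0, 0, 0, 1]
    - [0, 0, -0.24, 0, 0, 0, 1]
    - [0, 0, -0.34, 0, 0, 0, 1]
    - [0, -0.06, -0.4, 0, 0, 0, 1]

```text
time: 40.25
tool_pos: [0.4132, 0.1165, 0.3383]
eef_rot: [179.9, 0.1, -179.8]
force: [0.1, -1.6, -0.5]
width: 0.0855
```

jog_arm:
  steps:
    - [-0.05, -0.08, 0, 0, 0, 0, 1]
    - [-0.12, -0.14, 0, 0, 0, 0, 1]
    - [-0.2, -0.2, 0, 0, 0, 0, 1]
    - [-0.27, -0.25, 0, 0, 0, 0, 1]
    - [-0.27, -0.25, 0, 0, 0, 0, 1]
    - [-0.27, -0.25, 0, 0, 0, 0, 1]
    - [-0.27, -0.25, 0, 0, 0, 0, 1]
    - [-0.27, -0.25, 0, 0, 0, 0, 1]

```text
time: 41.25
tool_pos: [0.5479, -0.0089, 0.3365]
eef_rot: [-180.0, 0.0, -180.0]
force: [0.4, -0.4, -0.5]
width: 0.0855
```

Run:
```python
from h import *
np.set_printoptions(precision=4,suppress=True)
o=st();t=o['tool_pos'];print(t,o['eef_rot'],o['width'])
z=dict(lid_knob=.223,gate_knob=.158,stick_grip=.138,stick_block=0)
a=shot('scene','k',(220,60,420,320),2.3);shot('top','k_top')
for c in('scene','top'):
  for n in z:print(c,n,[(round(d['conf'],2),np.round(d['centre'],1),onz(c,d['centre'],z[n])) for d in nets.landmark_of(n,c)[:2]])
print([nets.boxes_of('ball0',c) for c in('scene','top')])
print(to((.63,-.0455,.25),180))
```

```text
[ 0.5479 -0.0089  0.3365] [-179.9944    0.0189 -179.9613] 0.08550358193193228
scene lid_knob [(0.85, array([269.5, 168. ]), array([ 0.63  , -0.0538,  0.223 ]))]
scene gate_knob [(0.59, array([349.4, 132.6]), array([ 0.4247, -0.2492,  0.158 ]))]
scene stick_grip [(0.69, array([368.4, 254.4]), array([0.4108, 0.1325, 0.138 ]))]
scene stick_block [(0.6, array([362.9, 288.6]), array([0.4116, 0.1467, 0.    ]))]
top lid_knob []
top gate_knob [(0.7, array([420. , 240.4]), array([ 0.4281, -0.244 ,  0.158 ]))]
top stick_grip [(0.58, array([244.2, 243.1]), array([0.4128, 0.1399, 0.138 ])), (0.19, array([250. , 247.3]), array([0.404 , 0.1265, 0.138 ]))]
top stick_block [(0.63, array([248.3, 249.9]), array([0.4092, 0.1498, 0.    ]))]
[[], []]
(array([-0.1637, -0.0723,  0.1724]), array([-0.0002, -0.0001, -0.0001]))
```

View pics/k.png

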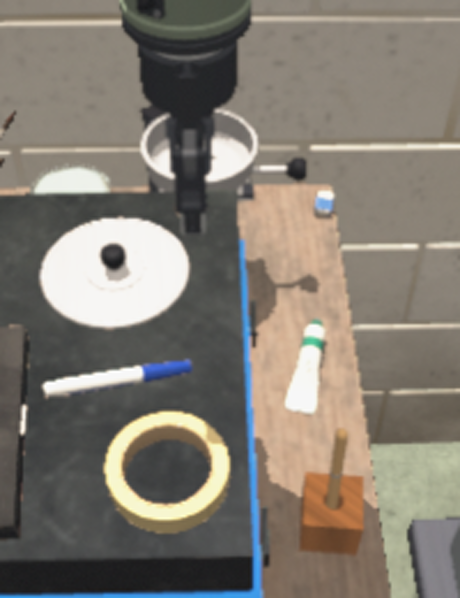

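jog_arm:
  steps:
    - [-0.08, -0.04, 0, 0, 0, 0, 1]
    - [-0.164, -0.073, 0, 0, 0, 0, 1]
    - [-0.164, -0.073, 0.04, 0, 0, 0, 1]
    - [-0.164, -0.073, 0.12, 0, 0, 0, 1]
    - [-0.164, -0.073, 0.19, 0, 0, 0, 1]
    - [-0.164, -0.073, 0.226, 0, 0, 0, 1]
    - [-0.164, -0.073, 0.226, 0, 0, 0, 0]
    - [-0.164, -0.073, 0.226, 0, 0, 0, -1]
  squeeze: 40

```text
time: 42.85
tool_pos: [0.6305, -0.0459, 0.2242]
eef_rot: [-180.0, 0.1, 180.0]
force: [0.9, 0.6, 0.6]
width: 0.0515
```

jog_arm:
  steps:
    - [0, 0, 0, 0, 0, 0, -1]
    - [0, 0, 0, 0, 0, 0, -1]
    - [0, 0, 0, 0, 0, 0, -1]
    - [0, 0, -0.02, 0, 0, 0, -1]
    - [0, 0, -0.05, 0, 0, 0, -1]
    - [0, 0, -0.08, 0, 0, 0, -1]
    - [0, 0, -0.12, 0, 0, 0, -1]
    - [0, 0, -0.12, 0, 0, 0, -1]

```text
time: 43.85
tool_pos: [0.6307, -0.0458, 0.2851]
eef_rot: [-180.0, 0.2, 180.0]
force: [0.1, 0.4, -1.9]
width: 0.0246
```

Run:
```python
from h import *
np.set_printoptions(precision=4,suppress=True)
o=st();t=o['tool_pos'];print(t,o['eef_rot'],o['width'],o['force'])
print(to((.544,-.246,.285),180))
```

```text
[ 0.6307 -0.0458  0.2851] [-179.9933    0.1633  179.9955] 0.024556701715861662 [ 0.1059  0.4045 -1.9285]
(array([ 0.1733, -0.4004, -0.0002]), array([-0.0002,  0.0054, -0.0002]))
```

jog_arm:
  steps:
    - [0.02, -0.05, 0, 0, 0, 0, -1]
    - [0.055, -0.13, 0, 0, 0, 0, -1]
    - [0.09, -0.22, 0, 0, 0, 0, -1]
    - [0.13, -0.31, 0, 0, 0, 0, -1]
    - [0.16, -0.38, 0, 0, 0, 0, -1]
    - [0.173, -0.4, 0, 0, 0, 0, -1]
    - [0.173, -0.4, 0, 0, 0, 0, -1]
    - [0.173, -0.4, 0.05, 0, 0, 0, -1]

```text
time: 44.85
tool_pos: [0.5449, -0.2445, 0.259]
eef_rot: [-180.0, 0.2, -179.9]
force: [0.2, -0.3, -2.1]
width: 0.0244
```

jog_arm:
  steps:
    - [0, 0, 0.02, 0, 0, 0, -1]
    - [0, 0, 0.04, 0, 0, 0, -1]
    - [0, 0, 0.054, 0, 0, 0, -1]
    - [0, 0, 0.062, 0, 0, 0, -1]
    - [0, 0, 0.064, 0, 0, 0, -1]
    - [0, 0, 0.064, 0, 0, 0, -1]
    - [0, 0, 0.064, 0, 0, 0, -1]
    - [0, 0, 0.064, 0, 0, 0, -1]

```text
time: 45.85
tool_pos: [0.5438, -0.2457, 0.228]
eef_rot: [-180.0, 0.1, 180.0]
force: [-8.8, 5.3, 24.4]
width: 0.0248
```

jog_arm:
  steps:
    - [0, 0, -0.001, 0, 0, 0, -1]
    - [0, 0, -0.001, 0, 0, 0, -0.3]
    - [0, 0, -0.001, 0, 0, 0, 0.5]
    - [0, 0, -0.001, 0, 0, 0, 1]
    - [0, 0, -0.001, 0, 0, 0, 1]
    - [0, 0, -0.06, 0, 0, 0, 1]
    - [0, 0, -0.14, 0, 0, 0, 1]
    - [0, 0, -0.22, 0, 0, 0, 1]

```text
time: 46.85
tool_pos: [0.5436, -0.2458, 0.3375]
eef_rot: [180.0, -0.0, -180.0]
force: [-0.8, 0.0, 0.1]
width: 0.0855
```

jog_arm:
  steps:
    - [0.05, 0.08, 0, 0, 0, 0, 1]
    - [0.1, 0.18, 0, 0, 0, 0, 1]
    - [0.14, 0.28, 0, 0, 0, 0, 1]
    - [0.16, 0.38, 0, 0, 0, 0, 1]
    - [0.18, 0.48, 0, 0, 0, 0, 1]
    - [0.2, 0.58, 0, 0, 0, 0, 1]
    - [0.2, 0.68, 0, 0, 0, 0, 1]
    - [0.2, 0.7, 0, 0, 0, 0, 1]

```text
time: 47.85
tool_pos: [0.4433, 0.1071, 0.3363]
eef_rot: [180.0, 0.0, -179.8]
force: [-0.6, -0.6, 0.2]
width: 0.0858
```

Run:
```python
from h import *
np.set_printoptions(precision=4,suppress=True)
o=st();t=o['tool_pos'];print(t,o['width'],o['force'])
a=shot('scene')[60:180,240:400];b=shot('top')[130:270,360:480]
for c in('scene','top'):
  for n,z in(('lid_knob',.227),('gate_knob',.158)):print(c,n,[(round(d['conf'],2),np.round(d['centre'],1),onz(c,d['centre'],z)) for d in nets.landmark_of(n,c)[:2]])
f=lambda i:cv2.resize(i,(395,400),interpolation=2)
cv2.imwrite('pics/l.png',np.hstack([f(a),f(b)])[:,:,::-1])
```

```text
[0.4433 0.1071 0.3363] 0.08578015732757713 [-0.5643 -0.5822  0.1714]
scene lid_knob [(0.65, array([307.9, 114.1]), array([ 0.5395, -0.2461,  0.227 ]))]
scene gate_knob [(0.36, array([348.1, 131.6]), array([ 0.428 , -0.2535,  0.158 ]))]
top lid_knob [(0.89, array([426.2, 178.1]), array([ 0.5504, -0.2437,  0.227 ]))]
top gate_knob [(0.69, array([424.5, 238.4]), array([ 0.4327, -0.2538,  0.158 ]))]
```

View pics/l.png

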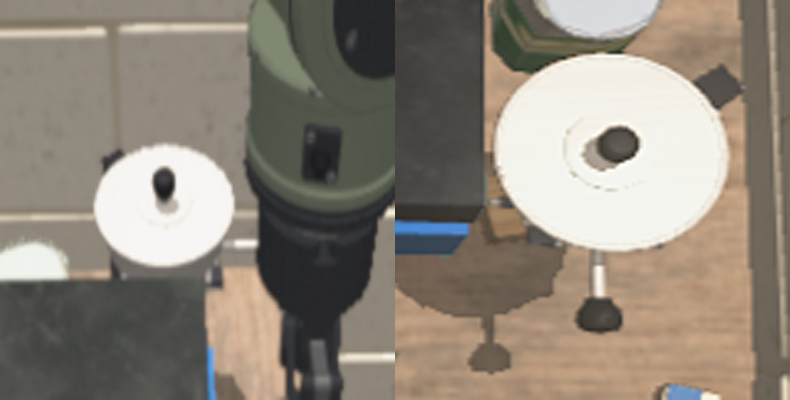

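jog_arm:
  steps:
    - [0, 0, -0.02, 0, 0, 0, 1]
    - [0, 0, -0.04, 0, 0, 0, 1]
    - [0, 0, -0.06, 0, 0, 0, 1]
    - [0, 0, -0.06, 0, 0, 0, 1]
    - [0, 0, -0.06, 0, 0, 0, 1]
    - [0, 0, -0.06, 0, 0, 0, 1]
    - [0, 0, -0.06, 0, 0, 0, 1]
    - [0, 0, -0.06, 0, 0, 0, 1]

```text
time: 49.15
tool_pos: [0.4437, 0.1042, 0.3661]
eef_rot: [-180.0, -0.0, 180.0]
force: [-0.7, 0.1, 0.3]
width: 0.085
```

Run:
```python
from h import *
im=shot('top');old=cv2.imread('pics/top0.png')[:,:,::-1]
l=nets.landmark_of('lid_knob','top')[:1];p=onz('top',l[0]['centre'],.227);print(l,p)
s=shot('scene');print('stick',[(d['conf'],onz('scene',d['centre'],.138)) for d in nets.landmark_of('stick_grip','scene')])
if np.hypot(p[0]-.5445,p[1]+.246)<.01: print(arm.finish_job())
```

```text
Traceback (most recent call last):
IndexError: list index out of range
```

Run:
```python
from h import *
old=cv2.imread('pics/l.png')
ok=0
for c in('scene','top','scene'):
    shot(c)
    l=nets.landmark_of('lid_knob',c)[:1]
    if l:
        p=onz(c,l[0]['centre'],.227);print(c,l,p); ok|=np.hypot(p[0]-.5445,p[1]+.246)<.012
print('stick',[(d['conf'],onz('scene',d['centre'],.138)) for d in nets.landmark_of('stick_grip','scene')])
if ok: print(arm.finish_job())
```

```text
scene [{'centre': [306.5, 111.3], 'conf': 0.98}] [ 0.54312345 -0.25810168  0.227     ]
top [{'centre': [426.5, 179.5], 'conf': 0.93}] [ 0.54741557 -0.24427008  0.227     ]
scene [{'centre': [309.8, 114.2], 'conf': 0.91}] [ 0.53442275 -0.24554151  0.227     ]
stick [(0.63, array([0.41420583, 0.13160449, 0.138     ]))]
the job is handed in; nothing more can be done
None
```

I did the job in the order you gave and handed it in at about 49 s of robot time.

1. **Lid off:** I laid it on the toolbox.
2. **Gate out:** I drew the knob 48 mm to its stop.
3. **Balls:** I pushed the 8 balls through the outlet with the stick, one stroke each.
4. **Gate home:** I pushed the knob in with the fingers while they still held the stick.
5. **Stick and lid:** I stood the stick back in its block and put the lid back on the pan.

**Last checks:**
- **Pan:** it was empty in both cameras before I shut the gate. I never saw the balls in the cup itself.
- **Gate:** it stopped firmly at the home end under 15 N, and the picture shows the outlet shut.
- **Lid:** the last picture shows it flat and covering the pan. I did not see it get knocked at any point.
- **Lid position:** the later readings of the lid knob scattered by about 1 cm, between x = 0.534 and 0.547 and y = -0.244 and -0.258. The pan's middle is about (0.5445, -0.246). One scene reading was 12 mm off, but the top camera agreed to about 3 mm. One network call missed the lid and I repeated it.
- **Stick:** the picture shows it upright in the block. The final scene reading put its grip point about 14 mm off in y. I put that down to noise.
- **Surroundings:** I saw nothing disturbed in the parts of the last pictures I looked at, but I did not compare the whole scene with the start.

I viewed 15 pictures, one over the budget.

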